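Take a height reading with a sprung bridge gauge

TASK

Measure the raised pad of the stepped steel block: pick up the bridge gauge and gently set it down astride the block, so that both its legs stand flat on the dark plate and its sprung foot rests wholly on the raised pad, and let go. Then press the button on top of the gauge fully down to take the reading and release it, leaving the gauge standing there. Do not shift the block or disturb the flat block and the other things on the bench.

Things in the scene. Friction and masses are not known exactly. Their poses are not given: they have to be found in the camera images.
- gauge: Bridge height gauge, loose, about 0.6 kg, upright on the bench at the right. Origin: centre of its underside at sole level; z up. Two aluminium legs at y = +-57 mm carry a beam along y; the gap between them is 90 mm wide (y), 52 mm high; each sole is 64 (x) by 22 mm (y), 134 mm over both. On the beam (top 68 mm up) sits a grey grip block, its top 112 mm up, with the button in it.
- gauge_grip (a point): Middle of the gauge's grip block, 94 mm above the soles; axes as the gauge's. The block is 40 mm thick (x) and 66 mm wide (y), z = 68 to 112 mm above the soles. Grip it from above across its 40 mm thickness (fingers close along the gauge's x), fingertips 72 to 85 mm above the soles, just clear of the beam; the button stands 12 mm above the block.
- foot (a joint): Reading in m: how far the gauge's sprung foot is pushed up. 0 = foot face level with the soles; 0.038 = upper stop. With the gauge standing flat it equals the height of what lies under the foot (0.034 on the raised pad, 0.018 on the low part). The spring pushes with 0.6 N at 0 and 1.6 N at 0.034, less than the gauge's weight.
- foot_face (a point): Centre of the underside of the gauge's foot, a steel disc 20 mm across, on the gauge's vertical centre line between its legs.
- button (a joint): Travel of the spring push button on top of the gauge in m: 0 = released, 0.006 = fully down (about 5 N).
- button_top (a point): Centre of the upper face of the round button, 20 mm across, over the middle of the gauge's grip block, 124 mm above the soles; pressed straight down.
- padded_shoe: The stepped steel block to measure, loose, about 0.8 kg, on the dark plate: base 120 (x) by 56 (y) by 18 mm, with a raised pad 44 (x) by 56 mm (y) near its +x end, its top 34 mm above the plate. Origin: centre of the underside; x along its length; z up. The gauge goes astride it, gauge x along block x (either way round), a leg on each side (y).
- pad_top (a point): Centre of the top face of the raised pad: 28 mm along +x from the block's origin, 34 mm up; axes as the block's.
- flat_shoe: Flat steel block without a raised pad, 120 x 56 x 18 mm, loose on the same plate; not to be measured or moved. Origin: centre of its underside, x along its length.
- plate: Dark steel measuring plate, fixed on the bench, 250 mm (x) by 390 mm (y), 20 mm thick. Origin: centre of its underside.
- tape_roll: Bystander: roll of brown tape lying flat to the left of the plate, 66 mm across, 25 mm high; origin under its centre.
- timer: Bystander: round wind-up timer, 64 mm across, 39 mm high; origin under its centre.
- hinge_clip: Bystander: grey spring clip lying flat, 92 mm long, 33 mm high; origin under its centre.
- powder_pot: Bystander: white screw-lid pot, 40 mm across, 47 mm high; origin under its centre.
There are look-alikes about, which are no part of the job. Leave any blue look-alike of the padded_shoe alone.

How it is judged:
By the outcome, as a careful person would: the job done as asked, in the order asked, and still so for the second after the job is handed in, with the robot touching nothing.
It also fails if it takes over 48 s, if anything falls off the work surface, if the arm or the gripper's body presses on something with over 40 N, if the wrist force passes 120 N, or if a joint passes its speed limit or range.

ROBOT

A 6-joint arm with a two-finger parallel gripper is mounted at the origin on a cart in front of the work surface, level with it; the furniture and walls round the work are solid. World frame = base frame: x ahead of the robot, y to its left, z up, the work surface at z = 0. Lengths are in m, angles in rad, forces in N, time in s.
With the tool pointing down it reaches from about 0.35 to 0.725 m from the base axis. Payload 4.3 kg.
Tool frame: the origin (TCP) lies midway between the tips of the shut fingers; the grasp point (between the pads) lies 19 mm behind it (ctrl.grip_point_offset is the distance from the TCP to the grasp point, in m); z points along the fingers, y is the line along which they close (so a half turn about z gives the same grasp; the last joint's range is limited). The gripper opens to 85 mm and grips with 20 to 120 N. Pads are 22 mm wide; open, the fingers measure 114 mm over their backs; the gripper's body (76 mm by 85 mm) begins 54 mm behind the grasp point. The pads swing forward as they close: fully open they stand 13 mm farther back than shut.
Start: joints at [-1.253, 0.377, 0.081, 1.274, 0, 1.46], TCP at [0.239, -0.523, 0.231] pointing down, gripper open.
Joint ranges: [-2.72, 2.72], [-0.84, 1.66], [-1.02, 1.22], [-1.77, 2.12], [-1.37, 1.28], [-3.14, 3.14]. Speed limits (rad/s): [2.57, 2.57, 3.14, 3.14, 3.14, 3.14].

INTERFACE

Orientations are given as [roll, pitch, yaw] about the fixed x, y, z axes, in that order (R = Rz(yaw) Ry(pitch) Rx(roll)).
In Python, from station import read_state, viewer, job, ctrl gives the robot as it stands. The module is installed in compiled form; this text tells all that it offers.
- The arm moves only by the tool carry_out, never from a script. Its argument "deltas" is a list of rows, each a list of 5 numbers: the shift along the world's x, y, z each as a share of 0.1 m, from -1 to 1, then the turn about the world's z as a share of 180 degrees, from -1 to 1, then the closure, from 0 (fully open) to 1 (shut). A call has 1 to 12 rows; each row is the pose to reach, as a shift and turn from the pose commanded when the call began, turning the shorter way round; what a row does not reach only later rows make up. A row lasts 1/12 s, in which the tool goes at most 41.7 mm and 7.16 degrees, less where a joint would pass 70% of its speed; a pose out of reach is approached as far as the arm can. A call with a number of a shift or a turn outside -1 to 1 is refused whole. A call with a gripper value outside its range is refused whole. The fingers move at their own pace and stop on an object; "newtons" is the grip in N (left out, the last holds). Time passes only in rows, so rows that repeat a pose let the fingers close. It gives the time, the measured TCP pose, the force, the opening and the grip force at its end, in the units of the state.
- read_state(): the state, without advancing time (a new reading comes with each control period).
- viewer.get_image(name): name is "scene" or "top" or "wrist"; returns a dict with "color" (384x512x3 uint8, blue, green, red), "fx", "fy", "cx", "cy" (pixels), "xyz" and "rotation" of the camera in the world. Camera axes: x right, y down, z forward; pixel columns grow to the right and rows downward; lengths in m; the calibration is good to about 2 mm. A picture is of the moment at which its call begins. There is no depth.
- job.hand_in(): hands the job in; it is judged then, once.
The state is a dict: "clock": time; "q": joint angles; "joint_vel": joint speeds; "tau": joint torques, N m; "tcp_pos": TCP position; "ee_rot": TCP orientation; "force": force on the tool from outside, world axes, zero at the start; "torque": the same for the moment, N m; "grip_width": finger opening in m; "finger_force": force on a finger pad.
Only numpy, scipy, OpenCV 4.12 (cv2) and the standard library are available. Lean on these libraries where they do the work, as an engineer would, in place of code of your own. Each camera call takes 0.05 s, during which the arm holds its last target. There are 200 camera calls.

## Working session

There is one attempt and no reset: what is moved stays moved. The work goes in short steps, Python scripts to look and compute and a tool call to move; the robot and the scene stay as the last step left them, time stands still between calls to the robot, and variables do not carry over. Pictures are saved under pics/ and viewed, at most 10 in all, crops included, and the job is handed in when it is done.

Besides the shell and the picture viewer there is one more tool, called after "Request:" as name(argument=value, ...), one argument or row to a line, values as JSON. carry_out: Moves the arm, as the interface text tells. Its arguments: {"type":"object","properties":{"deltas":{"type":"array","items":{"type":"array","items":{"type":"number","minimum":-1,"maximum":1}}},"newtons":{"type":"number"}},"required":["deltas"]}

```bash
mkdir -p pics
cat > h.py <<'E'
import numpy as np, cv2, pickle
from station import read_state, viewer, job, ctrl
def grab(n,tag):
    im=viewer.get_image(n); cv2.imwrite(f'pics/{tag}.png',im['color']); pickle.dump(im,open(f'pics/{tag}.pkl','wb')); return im
def load(tag): return pickle.load(open(f'pics/{tag}.pkl','rb'))
def onz(im,u,v,z):
    R=np.array(im['rotation']);c=np.array(im['xyz'])
    d=R@np.array([(u-im['cx'])/im['fx'],(v-im['cy'])/im['fy'],1]); return c+d*(z-c[2])/d[2]
def proj(im,p):
    R=np.array(im['rotation']);q=R.T@(np.array(p)-np.array(im['xyz'])); return im['cx']+im['fx']*q[0]/q[2],im['cy']+im['fy']*q[1]/q[2]
def tri(obs):
    A=np.zeros((3,3));b=np.zeros(3)
    for im,u,v in obs:
        R=np.array(im['rotation']);c=np.array(im['xyz']);d=R@np.array([(u-im['cx'])/im['fx'],(v-im['cy'])/im['fy'],1]);d/=np.linalg.norm(d)
        P=np.eye(3)-np.outer(d,d);A+=P;b+=P@c
    p=np.linalg.solve(A,b); return p
E
python3 - <<'E'
from h import *
a=[]
for n in('scene','top','wrist'):
    im=grab(n,n+'0'); print(n,im['fx'],im['cx'],im['cy'],np.round(im['xyz'],3),np.round(im['rotation'],3).tolist())
    a.append(im['color'])
w=np.hstack([cv2.resize(a[0],(400,300)),cv2.resize(a[2],(400,300))]);cv2.imwrite('pics/sw.png',w)
cv2.imwrite('pics/topb.png',cv2.resize(a[1],(800,600),interpolation=cv2.INTER_CUBIC))
print({k:np.round(v,3) for k,v in read_state().items()},ctrl.grip_point_offset)
E
```

```text
scene 485.13164139184204 252.6447881952101 192.12838348526395 [-0.592 -0.319  1.092] [-2.247, -0.005, -1.253]
top 424.7774248551089 262.54888352466173 188.80430035284448 [0.328 0.041 1.353] [-2.949, 0.006, -1.592]
wrist 282.0047014288907 250.52978489581616 187.63873339120752 [ 0.311 -0.489  0.373] [2.823, 0.002, -1.144]
{'clock': np.float64(0.15), 'q': array([-1.253,  0.378,  0.08 ,  1.274,  0.   ,  1.46 ]), 'joint_vel': array([ 0.   , -0.003,  0.003,  0.002, -0.002,  0.001]), 'tau': array([ 0.0000e+00, -4.6404e+01,  2.7017e+01,  1.4000e-02, -0.0000e+00,
        0.0000e+00]), 'tcp_pos': array([ 0.238, -0.523,  0.231]), 'ee_rot': array([-3.14 , -0.   ,  0.428]), 'force': array([ 0.267, -0.507,  0.77 ]), 'torque': array([ 0.009, -0.034, -0.051]), 'finger_force': np.float64(0.0), 'grip_width': np.float64(0.085)} 0.0187
```

View pics/sw.png

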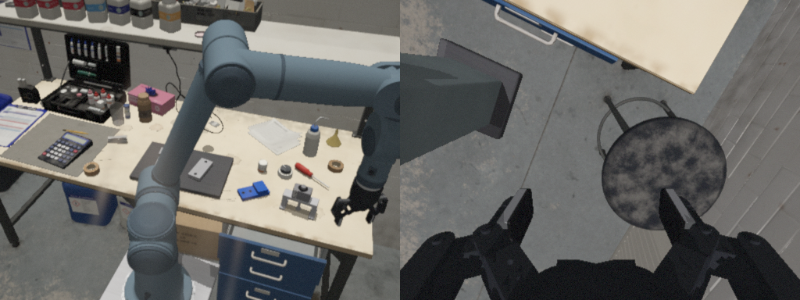

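View pics/topb.png

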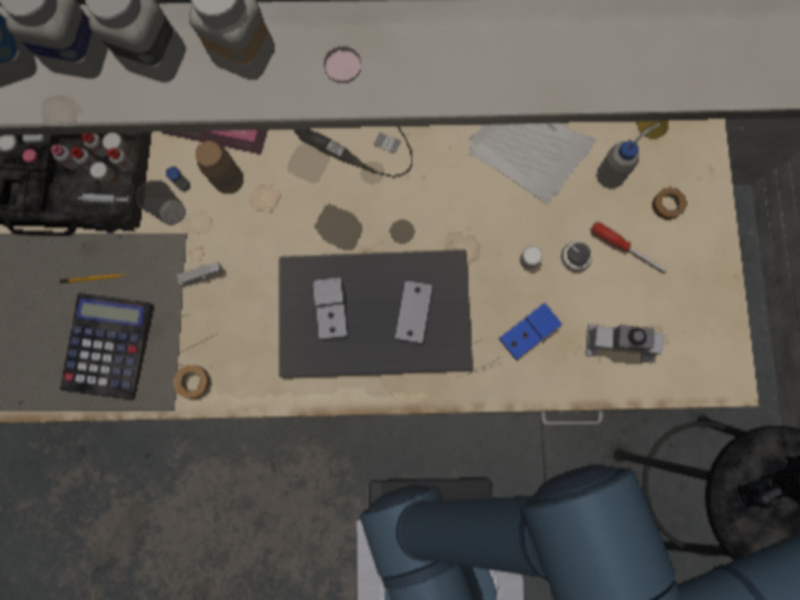

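Top view (800x600): candidates are grey block with pad edge (330,308), grey flat block with two end holes (413,312), blue stepped look-alike (530,330). The first fits padded_shoe (steel, step line at v≈305, raised part at the far end); gauge at (625,340). Confirming in an enlarged crop.

Run:
```python
from h import *
im=load('top0')['color']; s=load('scene0')
c1=im[170:230,190:290]; c2=im[200:235,370:428]
a=cv2.resize(c1,(800,480),interpolation=cv2.INTER_CUBIC)
cv2.imwrite('pics/c1.png',a)
cv2.imwrite('pics/c2.png',cv2.resize(c2,(464,280),interpolation=cv2.INTER_CUBIC))
b=np.zeros((600,800,3),np.uint8)
b[:300,:500]=cv2.resize(c1,(500,300),interpolation=cv2.INTER_CUBIC)
b[300:580,:464]=cv2.resize(c2,(464,280),interpolation=cv2.INTER_CUBIC)
sc=s['color'][225:285,345:415]; b[300:540,500:780]=cv2.resize(sc,(280,240),interpolation=cv2.INTER_CUBIC)
sc=s['color'][190:240,215:285]; b[0:200,500:780]=cv2.resize(sc,(280,200),interpolation=cv2.INTER_CUBIC)
cv2.imwrite('pics/crop.png',b)
t=load('top0')
for u,v,z in((330,308,.05),(413,312,.038),(625,340,.1),(638,337,.124),(280,257,.02),(472,370,.02)): print(onz(t,u*.64,v*.64,z).round(3))
```

```text
Traceback (most recent call last):
  File "h.py", line 8, in onz
    d=R@np.array([(u-im['cx'])/im['fx'],(v-im['cy'])/im['fy'],1]); return c+d*(z-c[2])/d[2]
                                                                                       ~^^^
IndexError: invalid index to scalar variable.
```

View pics/crop.png

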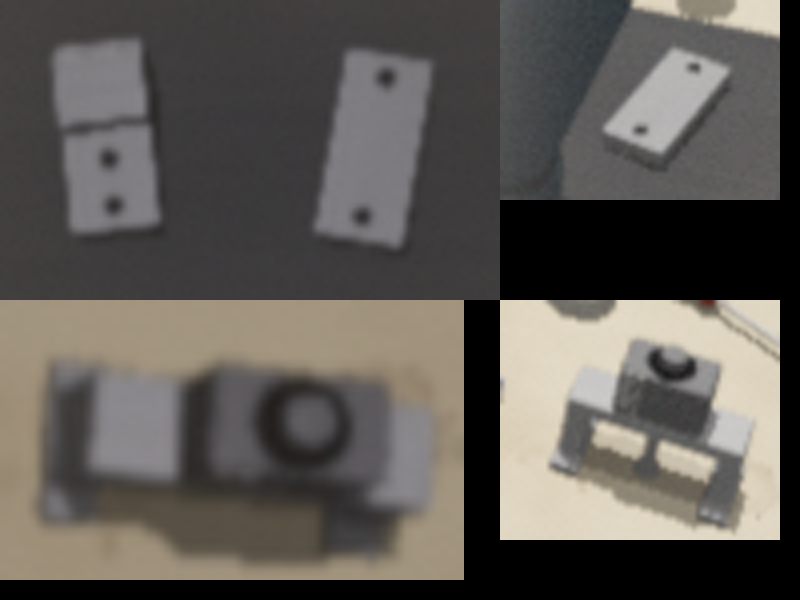

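```bash
sed -i 's/^def grab/from scipy.spatial.transform import Rotation as Ro\ndef grab/; s/    im=viewer.get_image(n);/    im=viewer.get_image(n); im["rotation"]=Ro.from_euler("xyz",np.ravel(im["rotation"])).as_matrix();/' h.py
cat > fix.py <<'E'
import pickle
from h import *
for t in('top0','scene0','wrist0'):
    im=load(t); im['rotation']=Ro.from_euler('xyz',im['rotation']).as_matrix(); pickle.dump(im,open(f'pics/{t}.pkl','wb'))
E
python3 fix.py
python3 - <<'E'
from h import *
t=load('top0');s=load('scene0')
for u,v,z in((330,308,.05),(413,312,.038),(280,257,.02),(472,370,.02),(530,332,.018)): print(onz(t,u*.64,v*.64,z).round(3))
print('button tri',tri([(t,370+305/8,200+120/8),(s,388,239.25)]).round(4), onz(t,370+305/8,215,.124).round(4))
P=[(53,47),(140,40),(148,118),(63,128)]
Q=[onz(t,190+a/5,170+b/5,.054)for a,b in P];print('pad',np.round(Q,3).tolist(),np.mean(Q,0).round(4))
G=[(215,365),(385,375),(380,500),(208,475)]
Q=[onz(t,370+a/8,200+(b-300)/8,.112)for a,b in G];print('grip',np.round(Q,3).tolist(),np.mean(Q,0).round(4))
E
```

```text
[0.56  0.204 0.05 ]
[0.55  0.039 0.038]
[0.674 0.312 0.02 ]
[ 0.433 -0.076  0.02 ]
[ 0.507 -0.197  0.018]
button tri [ 0.4819 -0.38    0.1167] [ 0.481  -0.3775  0.124 ]
pad [[0.616, 0.237, 0.054], [0.619, 0.183, 0.054], [0.569, 0.178, 0.054], [0.564, 0.231, 0.054]] [0.5922 0.2071 0.054 ]
grip [[0.504, -0.35, 0.112], [0.498, -0.412, 0.112], [0.453, -0.406, 0.112], [0.463, -0.344, 0.112]] [ 0.4794 -0.3784  0.112 ]
```

Crop confirms: left grey block has a step line at crop (105,122) with the raised pad at its far (+x) end; right grey one is flat; blue excluded. Pad centre ≈(0.592,0.207), gauge ≈(0.480,-0.379), both plausible. Moving over the gauge for wrist views.

Request:
carry_out(
  deltas=[
    [0.2, 0.12, 0.05, 0.04, 0],
    [0.4, 0.25, 0.1, 0.07, 0],
    [0.6, 0.37, 0.15, 0.11, 0],
    [0.8, 0.48, 0.2, 0.15, 0],
    [1, 0.6, 0.25, 0.18, 0],
    [1, 0.6, 0.25, 0.18, 0],
  ],
)

```text
clock: 0.65
tcp_pos: [0.3417, -0.4613, 0.2571]
ee_rot: [3.14, -0.001, 1.0]
force: [-0.1, -0.2, 0.2]
grip_width: 0.0853
finger_force: 0.0
```

Request:
carry_out(
  deltas=[
    [0.2, 0.12, 0, 0.03, 0],
    [0.4, 0.25, 0, 0.06, 0],
    [0.6, 0.37, 0, 0.09, 0],
    [0.8, 0.48, 0, 0.12, 0],
    [1, 0.6, 0, 0.142, 0],
    [1, 0.6, 0, 0.142, 0],
  ],
)

```text
clock: 1.15
tcp_pos: [0.4411, -0.4012, 0.2556]
ee_rot: [3.141, -0.002, 1.444]
force: [-0.2, -0.1, -0.3]
grip_width: 0.0853
finger_force: 0.0
```

Request:
carry_out(
  deltas=[
    [0.2, 0.1, 0, 0, 0],
    [0.41, 0.24, 0, 0, 0],
    [0.41, 0.24, 0, 0, 0],
    [0.41, 0.24, 0, 0, 0],
    [0.41, 0.24, 0, 0, 0],
  ],
)

```text
clock: 1.57
tcp_pos: [0.4787, -0.3797, 0.256]
ee_rot: [-3.141, 0.0, 1.438]
force: [0.9, 0.2, -0.1]
grip_width: 0.0854
finger_force: 0.0
```

Run:
```python
from h import *
im=grab('wrist','w1');cv2.imwrite('pics/w1b.png',cv2.resize(im['color'],(800,600),interpolation=cv2.INTER_CUBIC))
s=read_state();print(s['tcp_pos'],s['ee_rot'],s['clock'],im['xyz'])
p=[.48,-.379,.124]; print(np.array(proj(im,p))*1.5625)
```

```text
[ 0.47854087 -0.37989831  0.25613275] [-3.14086626e+00  1.80713258e-04  1.43772912e+00] 1.6167 [ 0.48892359 -0.29898976  0.39866495]
[394.55931051 277.96694738]
```

View pics/w1b.png

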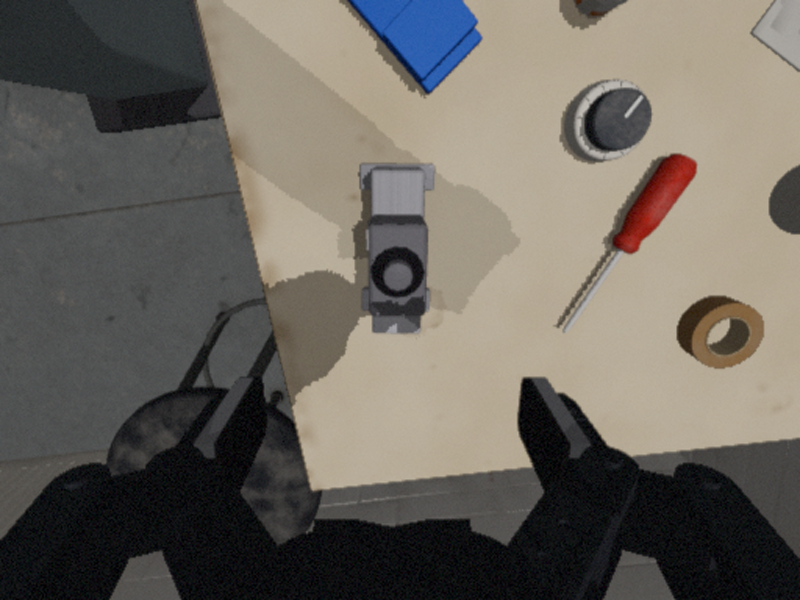

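Wrist view: gauge with button centre at (398,272), grip block edges at u≈371 and 428, almost upright in the picture. Second view from a shifted pose.

Request:
carry_out(
  deltas=[
    [0, -0.3, 0, 0, 0],
    [0, -0.6, -0.2, 0, 0],
    [0, -0.6, -0.3, 0, 0],
    [0, -0.6, -0.3, 0, 0],
    [0, -0.6, -0.3, 0, 0],
  ],
)

```text
clock: 2.03
tcp_pos: [0.4781, -0.4393, 0.2257]
ee_rot: [-3.14, -0.002, 1.437]
force: [-0.8, -0.2, 0.4]
grip_width: 0.0852
finger_force: 0.0
```

Run:
```python
from h import *
im=grab('wrist','w2')
s=read_state();print(s['tcp_pos'],s['ee_rot'],im['xyz'])
a,b=load('w1'),im
def crop(i,p,n):
    u,v=proj(i,p); u0,v0=int(u)-33,int(v)-50; print(n,u0,v0)
    return cv2.resize(i['color'][v0:v0+100,u0:u0+66],(396,600),interpolation=cv2.INTER_CUBIC)
cv2.imwrite('pics/w12.png',np.hstack([crop(a,[.48,-.379,.1],'a'),crop(b,[.48,-.379,.1],'b')]))
```

```text
[ 0.47877762 -0.43922777  0.22677822] [-3.14136437e+00 -3.73915407e-04  1.43832109e+00] [ 0.48847079 -0.35889096  0.36849635]
a 219 121
b 211 68
```

View pics/w12.png

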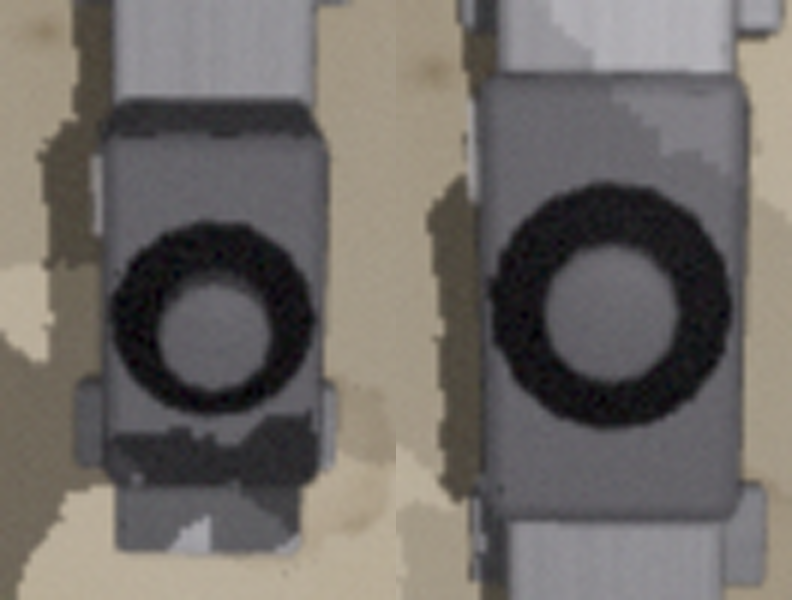

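Both crops show the grip block and button: button centre at crop (215,332) and (612,314); block corners in the right crop (488,75),(747,75),(742,520),(484,520).

Run:
```python
from h import *
a,b=load('w1'),load('w2')
t,s=load('top0'),load('scene0')
B=[(a,219+215/6,121+332/6),(b,211+216/6,68+314/6)]
print('btn',tri(B).round(4),tri(B+[(t,370+305/8,215),(s,388,239.25)]).round(4),[onz(*x,.124).round(4) for x in B])
Q=np.array([onz(b,211+(x-396)/6,68+y/6,.112) for x,y in((488,75),(747,75),(742,520),(484,520))])
print(Q.round(4).tolist(),Q.mean(0).round(4),'sizes',[np.linalg.norm(Q[i]-Q[(i+1)%4]).round(4) for i in range(4)])
d=Q[0]+Q[1]-Q[2]-Q[3];print('yaw from y',np.degrees(np.arctan2(-d[0],d[1])))
d=Q[1]+Q[2]-Q[0]-Q[3];print('yaw from x',np.degrees(np.arctan2(d[1],d[0])))
```

```text
btn [ 0.4824 -0.3791  0.1189] [ 0.4822 -0.3798  0.1165] [array([ 0.4825, -0.3777,  0.124 ]), array([ 0.4824, -0.3787,  0.124 ])]
[[0.4692, -0.3446, 0.112], [0.5057, -0.3495, 0.112], [0.4977, -0.413, 0.112], [0.4584, -0.4077, 0.112]] [ 0.4827 -0.3787  0.112 ] sizes [np.float64(0.0367), np.float64(0.064), np.float64(0.0396), np.float64(0.064)]
yaw from y -8.47441700519596
yaw from x -7.682099944983242
```

Height 0.119 agrees with 0.124 (calibration error), block size agrees. Gauge at (0.4825,-0.3785), yaw -8°. Descend.

Request:
carry_out(
  deltas=[
    [0.02, 0.3, 0, -0.002, 0],
    [0.035, 0.605, 0, -0.002, 0],
    [0.035, 0.605, -0.2, -0.002, 0],
    [0.035, 0.605, -0.4, -0.002, 0],
    [0.035, 0.605, -0.6, -0.002, 0],
    [0.035, 0.605, -0.8, -0.002, 0],
    [0.035, 0.605, -0.8, -0.002, 0],
  ],
)

```text
clock: 2.67
tcp_pos: [0.4815, -0.3764, 0.1438]
ee_rot: [-3.138, -0.003, 1.434]
force: [-0.7, 0.6, -0.4]
grip_width: 0.0855
finger_force: 0.0
```

Request:
carry_out(
  deltas=[
    [0, 0, -0.2, 0, 0],
    [0, 0, -0.4, 0, 0],
    [0, 0, -0.6, 0, 0],
    [0, 0, -0.72, 0, 0],
    [0, 0, -0.72, 0, 0],
    [0, 0, -0.72, 0, 0],
  ],
)

```text
clock: 3.17
tcp_pos: [0.4834, -0.3787, 0.0757]
ee_rot: [3.141, 0.0, 1.433]
force: [0.6, 0.0, 0.7]
grip_width: 0.0855
finger_force: 0.0
```

Run:
```python
from h import *
a=grab('wrist','w3')['color'];s=grab('scene','s3')['color'][200:300,320:453]
cv2.imwrite('pics/v3.png',np.hstack([cv2.resize(a,(400,300)),cv2.resize(s,(400,300))]))
s=read_state();print(s['tcp_pos'],s['ee_rot'],s['force'])
```

```text
[ 0.48421447 -0.37962595  0.07665848] [3.13875848e+00 1.98270793e-03 1.43335284e+00] [ 0.18213577 -0.27058038  0.96263295]
```

View pics/v3.png

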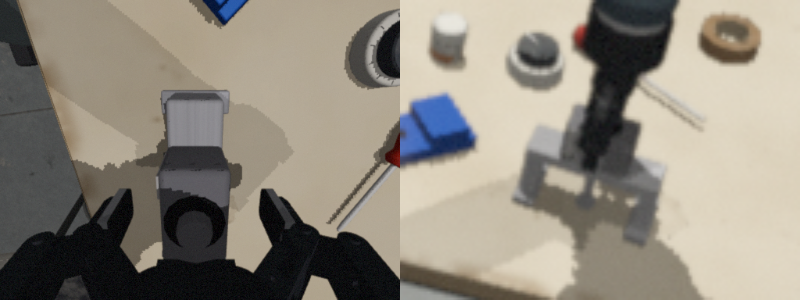

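Gauge sits centred between the fingers (block u 160–227, fingers 130/262). Close.

Request:
carry_out(
  deltas=[
    [0, 0, 0, 0, 0.2],
    [0, 0, 0, 0, 0.35],
    [0, 0, 0, 0, 0.5],
    [0, 0, 0, 0, 0.7],
    [0, 0, 0, 0, 0.9],
    [0, 0, 0, 0, 1],
    [0, 0, 0, 0, 1],
    [0, 0, 0, 0, 1],
    [0, 0, 0, 0, 1],
    [0, 0, 0, 0, 1],
  ],
  newtons=45,
)

```text
clock: 4.1
tcp_pos: [0.4831, -0.379, 0.075]
ee_rot: [3.141, 0.001, 1.433]
force: [-1.7, 0.9, 6.1]
grip_width: 0.0395
finger_force: 45.7
```

Request:
carry_out(
  deltas=[
    [0, 0, 0.1, 0, 1],
    [0, 0, 0.3, 0, 1],
    [0, 0, 0.6, 0, 1],
    [0, 0, 0.9, 0, 1],
    [0, 0, 1, 0, 1],
    [0, 0, 1, 0, 1],
  ],
)

```text
clock: 4.6
tcp_pos: [0.4845, -0.38, 0.1769]
ee_rot: [3.137, 0.003, 1.433]
force: [-0.1, -1.4, -6.1]
grip_width: 0.0395
finger_force: 47.3
```

Request:
carry_out(
  deltas=[
    [0, 0, 0.1, 0, 1],
    [0.05, 0.2, 0.3, 0, 1],
    [0.1, 0.5, 0.5, 0, 1],
    [0.15, 0.8, 0.5, 0, 1],
    [0.2, 1, 0.5, 0, 1],
  ],
)

```text
clock: 5.02
tcp_pos: [0.5027, -0.276, 0.2236]
ee_rot: [-3.14, -0.003, 1.434]
force: [-1.4, 0.3, -7.1]
grip_width: 0.0401
finger_force: 47.4
```

Request:
carry_out(
  deltas=[
    [0.05, 0.3, 0, 0, 1],
    [0.1, 0.6, 0, 0, 1],
    [0.15, 0.8, 0, 0, 1],
    [0.2, 1, 0, 0, 1],
  ],
)

```text
clock: 5.35
tcp_pos: [0.5215, -0.1764, 0.2219]
ee_rot: [-3.137, -0.002, 1.434]
force: [0.9, -0.2, -6.5]
grip_width: 0.0393
finger_force: 47.3
```

Request:
carry_out(
  deltas=[
    [0.05, 0.3, 0, 0, 1],
    [0.1, 0.6, 0, 0, 1],
    [0.15, 0.8, 0, 0, 1],
    [0.2, 1, 0, 0, 1],
  ],
)

```text
clock: 5.68
tcp_pos: [0.5414, -0.0767, 0.2219]
ee_rot: [-3.136, -0.001, 1.434]
force: [1.2, -0.4, -5.5]
grip_width: 0.0395
finger_force: 47.3
```

Request:
carry_out(
  deltas=[
    [0.05, 0.2, 0, 0, 1],
    [0.1, 0.5, 0, 0, 1],
    [0.15, 0.7, 0, 0, 1],
    [0.2, 0.9, 0, 0, 1],
    [0.2, 0.9, 0, 0, 1],
    [0.2, 0.9, 0, 0, 1],
    [0.2, 0.9, 0, 0, 1],
  ],
)

```text
clock: 6.27
tcp_pos: [0.5618, 0.0112, 0.2226]
ee_rot: [-3.138, 0.001, 1.433]
force: [0.1, -1.2, -5.7]
grip_width: 0.0397
finger_force: 47.4
```

Run:
```python
from h import *
im=grab('wrist','w4');s=read_state();print(s['tcp_pos'],s['ee_rot'],s['force'],s['grip_width'],s['clock'])
print(np.array(proj(im,[.592,.207,.054])))
```

```text
[0.56207412 0.01082027 0.22297642] [-3.13880531e+00  5.55795524e-04  1.43257556e+00] [-0.09907487 -0.79775914 -6.11473843] 0.039564919972185246 6.3167
[255.06701676 -39.81784075]
```

Request:
carry_out(
  deltas=[
    [0.05, 0.3, 0, 0.02, 1],
    [0.1, 0.6, 0, 0.04, 1],
    [0.2, 0.9, 0, 0.07, 1],
    [0.2, 0.9, 0, 0.07, 1],
    [0.2, 0.9, 0, 0.07, 1],
    [0.2, 0.9, 0, 0.07, 1],
  ],
)

```text
clock: 6.82
tcp_pos: [0.5827, 0.1004, 0.2238]
ee_rot: [-3.14, 0.001, 1.652]
force: [-0.1, 0.1, -6.5]
grip_width: 0.0393
finger_force: 48.2
```

Run:
```python
from h import *
im=grab('wrist','w5');s=read_state();print(s['tcp_pos'],s['ee_rot'],s['clock'])
print(np.array(proj(im,[.592,.207,.054])))
```

```text
[0.58267515 0.10008194 0.22390407] [-3.14051096e+00  5.87458158e-04  1.65123550e+00] 6.8667
[268.62102747  69.50776027]
```

Request:
carry_out(
  deltas=[
    [0, 0.2, 0, 0, 1],
    [0.05, 0.35, 0, 0, 1],
    [0.05, 0.35, 0, 0, 1],
    [0.05, 0.35, 0, 0, 1],
    [0.05, 0.35, 0, 0, 1],
  ],
)

```text
clock: 7.28
tcp_pos: [0.5878, 0.1349, 0.2242]
ee_rot: [-3.141, 0.001, 1.651]
force: [-0.4, 0.1, -6.5]
grip_width: 0.0397
finger_force: 48.3
```

Run:
```python
from h import *
im=grab('wrist','w6');s=read_state();print(s['tcp_pos'],s['ee_rot'],s['clock'])
print(np.array(proj(im,[.592,.207,.054])))
a=load('w5')['color']; b=im['color']
cv2.imwrite('pics/v56.png',np.vstack([cv2.resize(x[0:150,130:395],None,fx=2,fy=2,interpolation=cv2.INTER_CUBIC) if 0 else cv2.resize(x[0:125,165:375],(504,300),interpolation=cv2.INTER_CUBIC) for x in (a,b)]))
```

```text
[0.58785118 0.13494337 0.22424426] [-3.14113105e+00  6.25813791e-04  1.65128055e+00] 7.3333
[260.37139068 104.09857508]
```

View pics/v56.png

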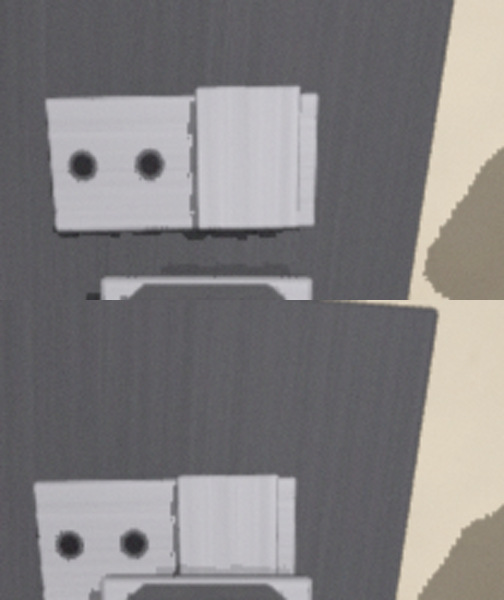

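View 5 (upper): pad corners at crop (196,88),(299,86),(300,227),(198,229); view 6 (lower): far pad corners (178,477),(277,475), gauge leg at the bottom.

Run:
```python
from h import *
a,b=load('w5'),load('w6')
f=lambda x,y:(165+x/2.4,y/2.4)
P=[(196,88),(299,86),(300,227),(198,229)];P2=[(178,177),(277,175)]
for i in(0,1):print('tri',tri([(a,*f(*P[i])),(b,*f(*P2[i]))]).round(4))
Q=np.array([onz(a,*f(*p),.054)for p in P]);print(Q.round(4).tolist(),Q.mean(0).round(4),[np.linalg.norm(Q[i]-Q[(i+1)%4]).round(4) for i in range(4)])
d=Q[0]+Q[1]-Q[2]-Q[3];print('yaw y',np.degrees(np.arctan2(-d[0],d[1])));d=Q[1]+Q[2]-Q[0]-Q[3];print('yaw x',np.degrees(np.arctan2(d[1],d[0])))
L=np.array([onz(a,*f(*p),.038)for p in((47,99),(56,230),(190,97),(192,229))]);print('low',L.round(4).tolist())
d=L[0]-L[1];print('yaw low',np.degrees(np.arctan2(-d[0],d[1])))
d=L[2]-L[0]+L[3]-L[1];print('yaw lowx',np.degrees(np.arctan2(d[1],d[0])))
# gauge leg end in view: expected gauge yaw = tool yaw - 90
```

```text
tri [0.5674 0.2351 0.0545]
tri [0.6097 0.2393 0.0541]
[[0.5673, 0.2352, 0.054], [0.6096, 0.2394, 0.054], [0.6169, 0.1845, 0.054], [0.5724, 0.1801, 0.054]] [0.5915 0.2098 0.054 ] [np.float64(0.0425), np.float64(0.0553), np.float64(0.0447), np.float64(0.0553)]
yaw y 6.39886789472433
yaw x 5.6216323666559616
low [[0.5024, 0.2285, 0.038], [0.5069, 0.1743, 0.038], [0.5645, 0.2343, 0.038], [0.5694, 0.1798, 0.038]]
yaw low 4.756314157216065
yaw lowx 5.148989673547563
```

Run:
```python
from h import *
b=load('w6');f=lambda x,y:(165+x/2.4,y/2.4)
s=read_state();T=np.array(s['tcp_pos']);y=s['ee_rot'][2]-np.pi/2
for z in(.1485,.1985): 
  p=np.array([onz(b,*f(x,277),z) for x in(103,311)]);d=p-T;ax=np.array([np.cos(y),np.sin(y)]);ay=np.array([-ax[1],ax[0]])
  print(z,[(round(q[:2]@ax,4),round(q[:2]@ay,4)) for q in d])
```

```text
0.1485 [(np.float64(-0.0326), np.float64(0.0664)), (np.float64(0.0326), np.float64(0.0664))]
0.1985 [(np.float64(-0.0252), np.float64(0.0699)), (np.float64(0.025), np.float64(0.0698))]
```

Request:
carry_out(
  deltas=[
    [0.02, 0.3, 0, 0.005, 1],
    [0.038, 0.6, 0, 0.005, 1],
    [0.038, 0.749, 0, 0.005, 1],
    [0.038, 0.749, -0.2, 0.005, 1],
    [0.038, 0.749, -0.4, 0.005, 1],
    [0.038, 0.749, -0.6, 0.005, 1],
    [0.038, 0.749, -0.7, 0.005, 1],
    [0.038, 0.749, -0.7, 0.005, 1],
    [0.038, 0.749, -0.7, 0.005, 1],
    [0.038, 0.749, -0.7, 0.005, 1],
  ],
)

```text
clock: 8.17
tcp_pos: [0.5928, 0.211, 0.1558]
ee_rot: [3.139, -0.0, 1.668]
force: [0.5, 0.4, -6.6]
grip_width: 0.0395
finger_force: 48.3
```

Gauge offset in the gripper verified (≈0, -0.6 mm). Lower.

Request:
carry_out(
  deltas=[
    [0, 0, -0.1, 0, 1],
    [0, 0, -0.2, 0, 1],
    [0, 0, -0.3, 0, 1],
    [0, 0, -0.37, 0, 1],
    [0, 0, -0.44, 0, 1],
    [0, 0, -0.5, 0, 1],
    [0, 0, -0.52, 0, 1],
    [0, 0, -0.52, 0, 1],
    [0, 0, -0.52, 0, 1],
  ],
)

```text
clock: 8.92
tcp_pos: [0.5914, 0.2111, 0.1023]
ee_rot: [-3.141, 0.0, 1.669]
force: [-1.5, -1.1, -5.5]
grip_width: 0.0398
finger_force: 48.6
```

Run:
```python
from h import *
a=grab('top','t7')['color'];b=grab('wrist','w7')['color'];s=read_state();print(s['tcp_pos'],s['ee_rot'],s['force'])
cv2.imwrite('pics/v7.png',np.hstack([cv2.resize(a[130:250,160:320],(400,300)),cv2.resize(b,(400,300))]))
```

```text
[0.59176023 0.21120328 0.10267938] [ 3.14155802e+00 -4.32072803e-05  1.66877783e+00] [-1.37356824 -0.18921244 -4.61850784]
```

View pics/v7.png

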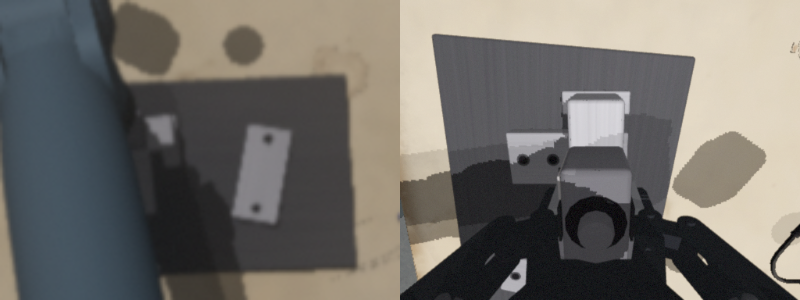

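Wrist view: the gauge is astride the block; base visible left (507–560,132–184), far leg clear beyond. Lower slowly.

Request:
carry_out(
  deltas=[
    [0, 0, -0.01, 0, 1],
    [0, 0, -0.02, 0, 1],
    [0, 0, -0.03, 0, 1],
    [0, 0, -0.04, 0, 1],
    [0, 0, -0.05, 0, 1],
    [0, 0, -0.055, 0, 1],
    [0, 0, -0.055, 0, 1],
    [0, 0, -0.055, 0, 1],
  ],
)

```text
clock: 9.68
tcp_pos: [0.5921, 0.2113, 0.0969]
ee_rot: [3.141, -0.0, 1.669]
force: [-0.6, 0.1, -4.3]
grip_width: 0.0397
finger_force: 48.7
```

Request:
carry_out(
  deltas=[
    [0, 0, -0.005, 0, 1],
    [0, 0, -0.01, 0, 1],
    [0, 0, -0.01, 0, 1],
  ],
)

```text
clock: 9.93
tcp_pos: [0.5921, 0.2113, 0.0959]
ee_rot: [3.141, -0.0, 1.669]
force: [-0.2, 0.7, -4.8]
grip_width: 0.0398
finger_force: 48.7
```

Request:
carry_out(
  deltas=[
    [0, 0, -0.005, 0, 1],
    [0, 0, -0.01, 0, 1],
    [0, 0, -0.01, 0, 1],
  ],
)

```text
clock: 10.18
tcp_pos: [0.5921, 0.2111, 0.0954]
ee_rot: [3.141, 0.0, 1.669]
force: [-0.7, -0.8, -1.0]
grip_width: 0.0394
finger_force: 49.3
```

Request:
carry_out(
  deltas=[
    [0, 0, -0.003, 0, 1],
    [0, 0, -0.005, 0, 1],
    [0, 0, -0.005, 0, 1],
  ],
)

```text
clock: 10.43
tcp_pos: [0.5921, 0.211, 0.0953]
ee_rot: [3.141, 0.0, 1.669]
force: [-1.5, -2.8, 5.0]
grip_width: 0.0396
finger_force: 49.9
```

Landed (+5 N). Release.

Request:
carry_out(
  deltas=[
    [0, 0, 0, 0, 0.5],
    [0, 0, 0, 0, 0.45],
    [0, 0, 0, 0, 0.4],
    [0, 0, 0, 0, 0.3],
    [0, 0, 0, 0, 0.2],
    [0, 0, 0, 0, 0.1],
    [0, 0, 0, 0, 0],
    [0, 0, 0, 0, 0],
    [0, 0, 0, 0, 0],
    [0, 0, 0, 0, 0],
  ],
)

```text
clock: 11.27
tcp_pos: [0.5919, 0.2112, 0.0943]
ee_rot: [3.141, 0.0, 1.669]
force: [-0.4, 0.2, -0.5]
grip_width: 0.0853
finger_force: 0.0
```

Request:
carry_out(
  deltas=[
    [0, 0, 0.1, 0, 0],
    [0, 0, 0.3, 0, 0],
    [0, 0, 0.6, 0, 0],
    [0, 0, 0.9, 0, 0],
    [0, 0, 1, 0, 0],
    [0, 0, 1, 0, 0],
  ],
)

```text
clock: 11.77
tcp_pos: [0.5944, 0.2118, 0.1988]
ee_rot: [3.134, -0.001, 1.669]
force: [-0.6, 0.3, 0.6]
grip_width: 0.0853
finger_force: 0.0
```

Request:
carry_out(
  deltas=[
    [0, -0.1, 0.2, 0, 0],
    [0, -0.3, 0.4, 0, 0.3],
    [0, -0.4, 0.4, 0, 0.6],
    [0, -0.4, 0.4, 0, 1],
    [0, -0.4, 0.4, 0, 1],
    [0, -0.4, 0.4, 0, 1],
    [0, -0.4, 0.4, 0, 1],
    [0, -0.4, 0.4, 0, 1],
  ],
)

```text
clock: 12.43
tcp_pos: [0.5912, 0.1718, 0.2331]
ee_rot: [-3.14, -0.0, 1.67]
force: [0.5, 0.3, -0.5]
grip_width: 0.0007
finger_force: 0.0
```

Run:
```python
from h import *
im=grab('wrist','w8');s=read_state();print(s['tcp_pos'],s['ee_rot'],s['force'],s['grip_width'])
print(proj(im,[.5918,.2105,.144]))
u,v=proj(im,[.5918,.2105,.1]);u0,v0=max(int(u)-80,0),max(int(v)-60,0);print(u0,v0)
cv2.imwrite('pics/v8.png',cv2.resize(im['color'][v0:v0+120,u0:u0+160],(800,600),interpolation=cv2.INTER_CUBIC))
```

```text
[0.59136017 0.17175191 0.2333815 ] [-3.14012964e+00 -2.97394058e-05  1.66957237e+00] [-0.41651193 -1.58838216  0.11209562] 0.00025499270354895233
(np.float64(256.6367685238889), np.float64(149.05475267354686))
175 80
```

View pics/v8.png

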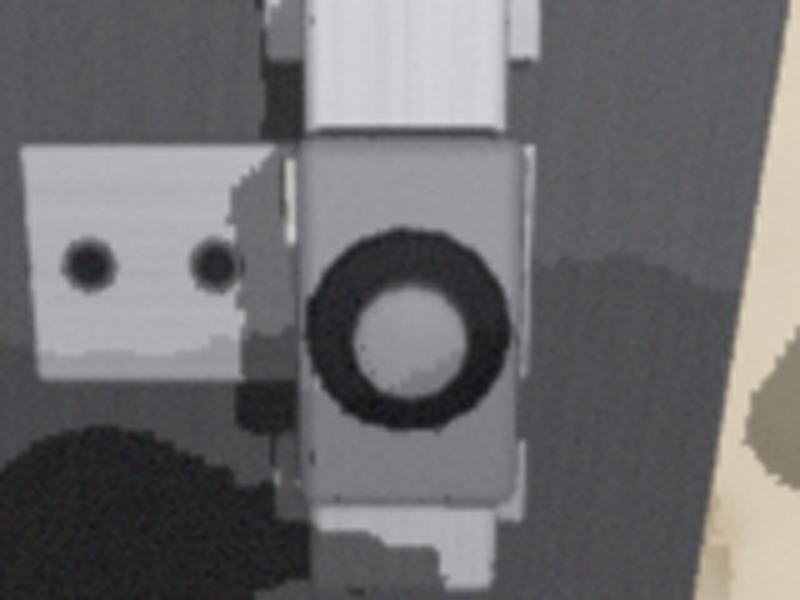

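Gauge stands astride the block; button at crop (411,340) → within 1 px of prediction (0.592,0.211,0.144), block aligned as before. Press.

Request:
carry_out(
  deltas=[
    [0.005, 0.2, 0, 0, 1],
    [0.005, 0.4, 0, 0, 1],
    [0.005, 0.4, -0.2, 0, 1],
    [0.005, 0.4, -0.4, 0, 1],
    [0.005, 0.4, -0.6, 0, 1],
    [0.005, 0.4, -0.75, 0, 1],
    [0.005, 0.4, -0.75, 0, 1],
    [0.005, 0.4, -0.75, 0, 1],
    [0.005, 0.4, -0.75, 0, 1],
  ],
)

```text
clock: 13.23
tcp_pos: [0.5928, 0.2115, 0.1603]
ee_rot: [3.14, -0.0, 1.669]
force: [0.3, -0.3, 0.2]
grip_width: 0.0001
finger_force: 0.0
```

Request:
carry_out(
  deltas=[
    [0, 0, -0.03, 0, 1],
    [0, 0, -0.06, 0, 1],
    [0, 0, -0.09, 0, 1],
    [0, 0, -0.12, 0, 1],
    [0, 0, -0.14, 0, 1],
    [0, 0, -0.16, 0, 1],
    [0, 0, -0.16, 0, 1],
    [0, 0, -0.16, 0, 1],
  ],
)

```text
clock: 13.9
tcp_pos: [0.5923, 0.2111, 0.1435]
ee_rot: [-3.142, 0.0, 1.669]
force: [-0.5, -1.2, 1.1]
grip_width: 0.0
finger_force: 0.8
```

Request:
carry_out(
  deltas=[
    [0, 0, -0.01, 0, 1],
    [0, 0, -0.02, 0, 1],
    [0, 0, -0.03, 0, 1],
    [0, 0, -0.03, 0, 1],
    [0, 0, -0.03, 0, 1],
  ],
)

```text
clock: 14.32
tcp_pos: [0.5923, 0.2112, 0.1405]
ee_rot: [3.141, 0.0, 1.669]
force: [-1.6, -0.8, 4.2]
grip_width: -0.0003
finger_force: 1.7
```

Request:
carry_out(
  deltas=[
    [0, 0, -0.01, 0, 1],
    [0, 0, -0.02, 0, 1],
    [0, 0, -0.025, 0, 1],
    [0, 0, -0.025, 0, 1],
    [0, 0, -0.025, 0, 1],
  ],
)

```text
clock: 14.73
tcp_pos: [0.5924, 0.2112, 0.1381]
ee_rot: [3.141, 0.0, 1.669]
force: [-2.3, -1.0, 5.2]
grip_width: -0.0002
finger_force: 2.6
```

Request:
carry_out(
  deltas=[
    [0, 0, -0.005, 0, 1],
    [0, 0, -0.01, 0, 1],
    [0, 0, -0.01, 0, 1],
    [0, 0, -0.01, 0, 1],
  ],
)

```text
clock: 15.07
tcp_pos: [0.5926, 0.2112, 0.138]
ee_rot: [3.14, 0.0, 1.669]
force: [-3.9, -1.7, 9.0]
grip_width: -0.0001
finger_force: 4.7
```

Request:
carry_out(
  deltas=[
    [0, 0, -0.005, 0, 1],
    [0, 0, -0.01, 0, 1],
    [0, 0, -0.01, 0, 1],
    [0, 0, -0.01, 0, 1],
  ],
)

```text
clock: 15.4
tcp_pos: [0.5929, 0.2112, 0.138]
ee_rot: [3.139, -0.0, 1.669]
force: [-4.3, -1.9, 13.7]
grip_width: -0.0002
finger_force: 6.8
```

Request:
carry_out(
  deltas=[
    [0, 0, 0.03, 0, 1],
    [0, 0, 0.07, 0, 1],
    [0, 0, 0.12, 0, 1],
    [0, 0, 0.3, 0, 1],
    [0, 0, 0.6, 0, 1],
    [0, 0, 0.9, 0, 1],
    [0, -0.4, 0.9, 0, 1],
    [0, -0.8, 0.9, 0, 1],
    [0, -0.8, 0.9, 0, 1],
    [0, -0.8, 0.9, 0, 1],
    [0, -0.8, 0.9, 0, 1],
  ],
)

```text
clock: 16.32
tcp_pos: [0.5924, 0.1312, 0.2254]
ee_rot: [-3.141, -0.001, 1.668]
force: [-0.5, 0.7, 0.5]
grip_width: -0.0004
finger_force: 0.0
```

Run:
```python
from h import *
im=grab('wrist','w9');s=read_state();print(s['tcp_pos'],s['force'],s['clock'])
print(proj(im,[.592,.211,.144]))
cv2.imwrite('pics/v9.png',cv2.resize(im['color'][:260],(800,406),interpolation=cv2.INTER_CUBIC))
```

```text
[0.59228083 0.1317689  0.22531701] [ 0.38319749  0.02234521 -0.45688413] 16.3667
(np.float64(260.9013794269807), np.float64(97.29883744535132))
```

View pics/v9.png

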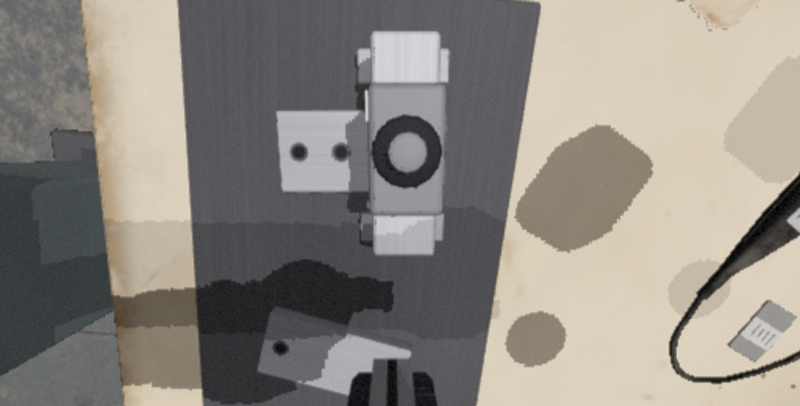

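The gauge stands level astride the block, with its button back up at (407,152), as predicted. The flat block is untouched and the gripper is clear.

```bash
python3 -c "
from station import job
print(job.hand_in())"
```

```text
the job is handed in; nothing more can be done
None
```

The gauge is standing astride the padded block with its foot over the raised pad; I pressed the button down to its stop (13.7 N) and released it, and handed the job in at about 16.4 s of the 48 s allowed. The foot reading itself isn't in the robot's state, so I judged its placement from the pictures and the landing height.

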